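Re-pivot the sweep arm of a plaster jig

TASK

Set the plaster sweep jig to its wide radius. First take the finished round plaster boss off the jig board and stand it upright on the bare table; then lift the sweep arm off its pivot pin, turn it end for end, and refit it right way up with its other hole fully down on the pin and its blade end lying down in the fork. Leave the other things around the board where they stand.

Things in the scene. Friction and masses are not known exactly. Their poses are not given: they have to be found in the camera images.
- jig: Fixed plywood board 235 x 270 x 12 mm flat on the table. Origin: pivot pin's axis at table height; x away from the robot (yaw +-0.5 rad), z up; in this frame it spans x -45 to 190, y -135 to 135. A curved wooden rail (150 mm radius about the pin, 22 wide, top z = 40, -60 to +60 degrees about +x) carries the sweep arm's free end.
- fork: Fixed dark steel fork clamped over the rail, 0.65 to 0.95 rad left of the jig's x axis. Origin: pin's axis at table height; +x points from the pin along the middle of its slot.
- sweep: Loose sweep arm, 0.22 kg: wooden bar 186 x 26 x 14 mm, a 12.5 mm vertical through hole 18 mm from each end, 150 mm apart. Origin: underside centre of the hole nearer the blade; x along the bar to the other hole; z up. At the start this hole is on the pin and the bar lies level on collar and rail (underside z = 40 mm), turned -0.85 to -0.4 rad from the jig's x axis.
- near_hole (a point): Centre of the sweep arm's hole nearer the blade, on the bar's underside (on the pin at the start).
- far_hole (a point): Centre of the sweep arm's hole farther from the blade, on the bar's underside (free at the start, to go on the pin).
- grip (a point): Point in the middle of the sweep arm's grip block (block 40 mm along the bar, 20 mm across, standing 26 mm above the bar's 14 mm), 28 mm above the bar's underside; midway between the holes; axes as the sweep arm.
- cast: Loose finished plaster boss, round: foot 48 mm across and 4 mm high, straight body 44 mm across from z = 6 to 26 mm, stepped dome to 40 mm; 80 g, flat underside. Origin: centre of the underside; z up. Starts on the jig board between the pin and the fork, about 78 mm from the pin, where the arm has to come down (its top is higher than the arm's underside).
- model: Bystander: white plaster massing model of upright slabs on a base, 80 x 130 x 119 mm (x, y, z), left of the board. Origin: centre of underside.
- cup: Bystander: light empty plastic cup, 73 mm across, 88 mm high, left and far of the board. Origin: centre of underside.
- tin: Bystander: round metal tin with a red cap, 73 mm across, 94 mm high, right of the board. Origin: centre of underside.
- finial: Bystander: white column with a spiky star on top, 284 mm high, star 114 mm across, foot 75 mm across, beyond the board. Origin: centre of underside. (The table top spans x up to 0.75, y -0.35 to 0.30 m; a brush, a spatula, a pencil and an egg lie on it nearer the robot than x = 0.38 m.)
- pin_tip (a point): Tip of the board's upright steel pivot pin, z = 74 mm. The pin is 9 mm in diameter from z = 40 to 65 mm, then tapers to 3 mm at the tip. It stands on a collar 30 mm in diameter (38 mm foot) with its flat top at z = 40 mm, on which the sweep arm lies.
- slot (a point): Middle of the fork's slot floor, 150 mm from the pin, z = 40 mm (the rail's top). The slot is 30 mm wide between two cheeks 34 mm long, upright to z = 58 mm, then flaring outward to z = 76 mm (about 65 mm across outside). Axes as the fork.
- blade (a point): Bottom of the sweep arm's steel blade, 35 mm from the near hole, 19 mm below the bar's underside: 26 mm long along the bar, 3 mm thick, under a steel clamp plate 26 x 34 mm with two brass screws on the bar's top, which marks the blade end.
There are look-alikes about, which are no part of the job. Leave any orange or red look-alike of the cast alone.

How it is judged:
On the way, in this order (a step that is already met when the one before it is completed fails the run):
1. the boss stands upright on the table, off the board, released, while the arm is still on its pin (height (world z) of cast between -0.006 and 0.006 m and angle between cast's own z axis and vertical below 0.15 rad and contact force between the fingers and cast below 0.05 N and linear speed of cast below 0.02 m/s and height (world z) of near_hole below 0.05 m), for 0.2 s.
2. the sweep arm is lifted clear above the pin (height (world z) of each of near_hole, far_hole above 0.074 m), for 0.1 s.
At the end, for the whole second after the job is handed in: Far hole on the pin (within 4 mm), both hole undersides 40 +- 3 mm high, arm upright within 0.05 rad, its blade-end hole in the fork within 6 mm of the slot's middle line; boss upright on the table (within 6 mm of its height, tilt under 0.15 rad); arm and boss at rest (horizontal distance between far_hole and jig below 0.004 m and height (world z) of far_hole between 0.037 and 0.043 m and height (world z) of near_hole between 0.037 and 0.043 m and angle between sweep's own z axis and vertical below 0.05 rad and x of near_hole in the frame of fork above 0.14 m and y of near_hole in the frame of fork between -0.006 and 0.006 m and linear speed of each of sweep, cast below 0.02 m/s and height (world z) of cast between -0.006 and 0.006 m and angle between cast's own z axis and vertical below 0.15 rad); the robot touches nothing.
It fails at once if a bystander (model, cup, tin, finial) is pushed more than 15 mm or tipped (distance of any of model, cup, tin, finial from where it was at the start of the episode above 0.015 m or angle between any of model, cup, tin, finial's own z axis and vertical above 0.3 rad).
It also fails if it takes over 69 s, if anything falls off the work surface, if the arm or the gripper's body presses on something with over 40 N, if the wrist force passes 120 N, or if a joint passes its speed limit or range.

ROBOT

A 6-joint arm with a two-finger parallel gripper is mounted at the origin on the work surface; the furniture and walls round the work are solid. World frame = base frame: x ahead of the robot, y to its left, z up, the work surface at z = 0. Lengths are in m, angles in rad, forces in N, time in s.
With the tool pointing down it reaches from about 0.2 to 0.875 m from the base axis. Payload 3.4 kg.
Tool frame: the origin (TCP) lies at the very end of the fingers, on their centre line; the grasp point (between the pads) lies 19 mm behind it (tcp_to_grasp is the distance from the TCP to the grasp point, in m); z points along the fingers, y is the line along which they close (so a half turn about z gives the same grasp; the last joint's range is limited). The gripper opens to 94 mm and grips with 3 to 60 N. Pads are 16 mm wide; open, the fingers measure 119 mm over their backs; the gripper's body (75 mm by 177 mm) begins 78 mm behind the grasp point.
Start: joints at [1.09, 0.276, 1.505, -0, 1.361, -0.121], TCP at [0.202, 0.538, 0.175] pointing down, gripper open.
Joint ranges: [-2.89, 2.89], [-0.75, 2.08], [0.22, 2.7], [-1.18, 4.32], [0.11, 2.71], [-2.7, 2.7]. Speed limits (rad/s): [2.57, 2.57, 3.14, 3.14, 3.14, 3.14].

INTERFACE

Orientations are given as a unit quaternion [x, y, z, w].
In Python, from rig import * gives the robot as it stands. Calls block until the motion is done:
- movep(position, orientation): joint-space move of the TCP to a pose.
- line_to(position, ori=None, speed=0.15, force_limit=None): straight line of the TCP; ori=None keeps the orientation; speed is the mean speed in m/s. With force_limit (N) it stops when the force on the tool has changed by that much, and returns True; else False.
- set_joints(angles): joint-space move.
- move_gripper(opening, newtons=None): finger opening in m; newtons is the grip in N (None keeps the last); returns when the fingers have stopped.
- dwell(seconds).
- inverse_kinematics(position, orientation): joint angles nearest the present ones, or None.
- read_state(): the state.
- grab_frame(name): name is "side" or "top" or "wrist"; returns a dict with "color" (384x512x3 uint8, red, green, blue), "fx", "fy", "cx", "cy" (pixels), "k1" (the pictures are not rectified: a ray, as slopes to the right and down, at radius r is drawn at 1 + k1 r^2 times it, then the intrinsics apply), "R" (3x3) and "t" (3): a world point X has camera coordinates R X + t. Camera axes: x right, y down, z forward; pixel columns grow to the right and rows downward; lengths in m; the calibration is good to about 2 mm. A picture is of the moment at which its call begins. There is no depth.
A pose or a line that the arm cannot do raises MotionError and nothing moves.
- finish_job(): hands the job in; it is judged then, once.
The state is a dict: "time_s": time; "qpos": joint angles; "qvel": joint speeds; "effort": joint torques, N m; "tool_pos": TCP position; "eef_rot": TCP orientation; "wrist_force": force on the tool from outside, world axes, zero at the start; "ft_torque": the same for the moment, N m; "opening": finger opening in m; "grasp_force": force on a finger pad.
Only numpy, scipy, OpenCV 4.12 (cv2) and the standard library are available. Lean on these libraries where they do the work, as an engineer would, in place of code of your own. Each camera call takes 0.05 s, during which the arm holds its last target. There are 200 camera calls.

## Working session

There is one attempt and no reset: what is moved stays moved. The work goes in short steps, each a Python script; the robot and the scene stay as the last script left them, time stands still between calls to the robot, and variables do not carry over. Pictures are saved under pics/ and viewed, at most 10 in all, crops included, and the job is handed in when it is done.

```bash
mkdir -p pics; python3 - <<'E'
from rig import *
import cv2
for n in("top","side"):
    f=grab_frame(n); cv2.imwrite(f"pics/{n}0.png",cv2.resize(f["color"][:,:,::-1],(800,600),interpolation=cv2.INTER_CUBIC)); print(n,{k:f[k] for k in f if k!="color"})
print(read_state())
E
```

```text
top {'fx': 363.9635270423263, 'fy': 363.9635270423263, 'cx': 256.8700663205947, 'cy': 195.3041152740466, 'k1': -0.0022065683737879796, 'R': array([[-0.00813613, -0.99996506, -0.00191662],
       [-0.99408821,  0.00829581, -0.10825803],
       [ 0.10827015,  0.00102449, -0.99412098]]), 't': array([0.0220213 , 0.52798208, 0.97260314])}
side {'fx': 441.9325167868657, 'fy': 441.9325167868657, 'cx': 257.3457846566735, 'cy': 197.7314868623599, 'k1': -0.13893131183973537, 'R': array([[ 7.27929197e-01,  6.85652246e-01, -2.86617228e-04],
       [ 3.40142970e-01, -3.61478897e-01, -8.68121977e-01],
       [-5.95333390e-01,  6.31833842e-01, -4.96350835e-01]]), 't': array([-0.37714602, -0.12807506,  1.53948423])}
{'time_s': 0.1, 'qpos': array([ 1.09001130e+00,  2.76505093e-01,  1.50598178e+00, -2.48381727e-05,
        1.36069576e+00, -1.20999477e-01]), 'qvel': array([-6.85035884e-04, -1.20220531e-03, -1.19609431e-03, -5.31632317e-05,
        5.55201733e-04, -1.42193207e-03]), 'effort': array([ 1.19904511e-03, -4.05456269e+01, -2.37782460e+01,  7.02262879e-02,
        2.98685313e-02, -3.40429006e-05]), 'tool_pos': array([0.20220102, 0.53768855, 0.17421635]), 'eef_rot': array([ 1.78921467e-01,  9.83863038e-01, -7.62872019e-04, -2.24014794e-04]), 'wrist_force': array([ 0.54381568, -0.15146865, -0.32650898]), 'ft_torque': array([ 0.09291602, -0.01109095, -0.03467751]), 'grasp_force': 0.0, 'opening': 0.09418077568796135}
```

View pics/top0.png

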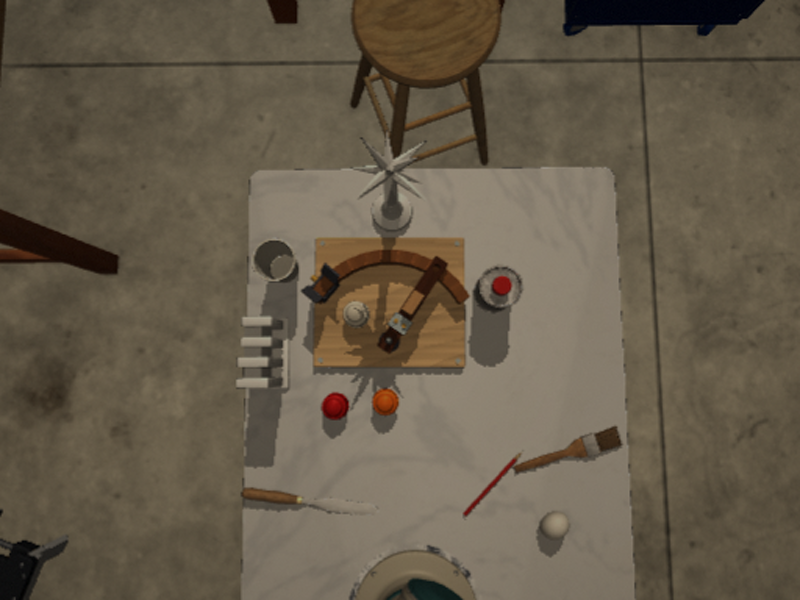

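View pics/side0.png

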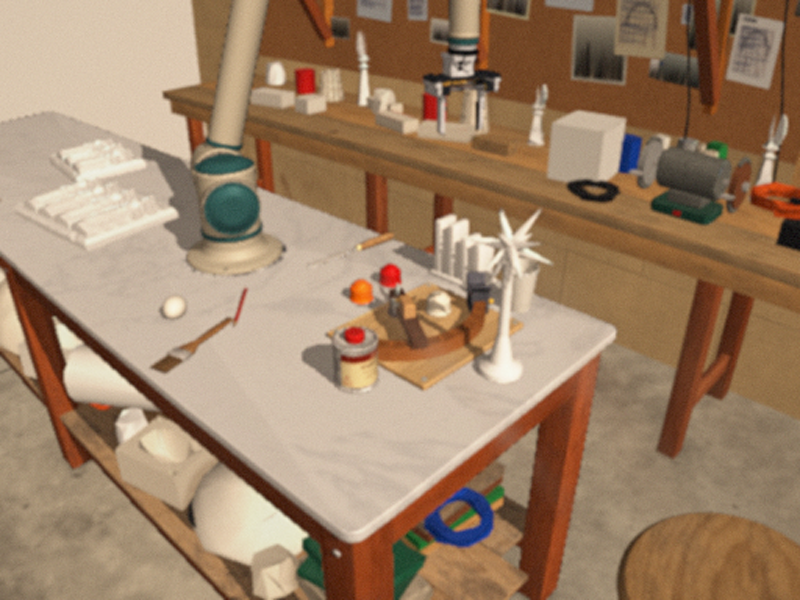

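The top view shows the boss at about (356,314), the pin at (388,342), the fork at (321,284), and the arm running from (388,342) to (440,262) with its clamp plate at (400,323). The side view agrees. Next I'll get rough positions and a closer look with the wrist camera.

```bash
cat >h.py <<'E'
from rig import *
import numpy as np, cv2
from scipy.spatial.transform import Rotation as Ro
def cast(f,u,v,z):
    K=np.array([[f["fx"],0,f["cx"]],[0,f["fy"],f["cy"]],[0,0,1]])
    p=cv2.undistortPoints(np.array([[[u,v]]],float),K,np.array([f["k1"],0,0,0.]))[0,0]
    C=-f["R"].T@f["t"]; d=f["R"].T@np.array([p[0],p[1],1]); return C+d*(z-C[2])/d[2]
def proj(f,X):
    c=f["R"]@np.asarray(X,float)+f["t"]; a=c[:2]/c[2]; a=a*(1+f["k1"]*(a@a)); return a*[f["fx"],f["fy"]]+[f["cx"],f["cy"]]
def down(yaw): # tool z down, closing axis y at world angle yaw
    s,c=np.sin(yaw),np.cos(yaw); y=np.array([c,s,0]); z=np.array([0,0,-1.]); x=np.cross(y,z)
    return Ro.from_matrix(np.c_[x,y,z]).as_quat()
def yawof(q): return np.arctan2(*Ro.from_quat(q).as_matrix()[[1,0],1])
E
python3 - <<'E'
from h import *
f=grab_frame("top")
for n,u,v,z in [("boss",356,314,.03),("pin",388,341,.06),("forkmid",321,284,.07),("armend",440,262,.054),("bl",314,366,.012),("br",465,367,.012),("tl",316,238,.012),("tr",464,238,.012),("red",335,406,.03),("orange",385,403,.03),("finialfoot",392,212,0.02),("model",288,388,0),("tin",501,286,.094),("cup",275,260,.08)]:
    print(n,cast(f,u*.64,v*.64,z).round(3))
s=read_state(); print(yawof(s["eef_rot"]))
q0=s["eef_rot"]
line_to([.202,.538,.40])
movep([.45,.03,.42],down(yawof(q0)-1.09+.07))
f=grab_frame("wrist"); cv2.imwrite("pics/w1.png",cv2.resize(f["color"][:,:,::-1],(800,600),interpolation=cv2.INTER_CUBIC)); print({k:f[k] for k in f if k!="color"},read_state()["time_s"],read_state()["qpos"])
E
```

```text
boss [0.513 0.097 0.03 ]
pin [0.464 0.041 0.06 ]
forkmid [0.561 0.154 0.07 ]
armend [ 0.6   -0.05   0.054]
bl [0.423 0.173 0.012]
br [ 0.419 -0.094  0.012]
tl [0.654 0.172 0.012]
tr [ 0.652 -0.097  0.012]
red [0.354 0.134 0.03 ]
orange [0.358 0.047 0.03 ]
finialfoot [0.699 0.033 0.02 ]
model [0.384 0.221 0.   ]
tin [ 0.551 -0.147  0.094]
cup [0.601 0.23  0.08 ]
1.2109944744497991
{'fx': 278.6215274103815, 'fy': 278.6215274103815, 'cx': 256.0633858700808, 'cy': 194.3134079242718, 'k1': -0.04792526563177138, 'R': array([[ 9.81281811e-01,  1.92576351e-01, -5.97798668e-04],
       [ 1.85218146e-01, -9.42928701e-01,  2.76730382e-01],
       [ 5.27280455e-02, -2.71661213e-01, -9.60947417e-01]]), 't': array([-0.44799905, -0.14996956,  0.61202167])} 3.8833 [-8.65104589e-02  4.28529292e-02  1.20856627e+00  3.57419544e-04
  1.89025806e+00 -2.78882646e-01]
```

View pics/w1.png

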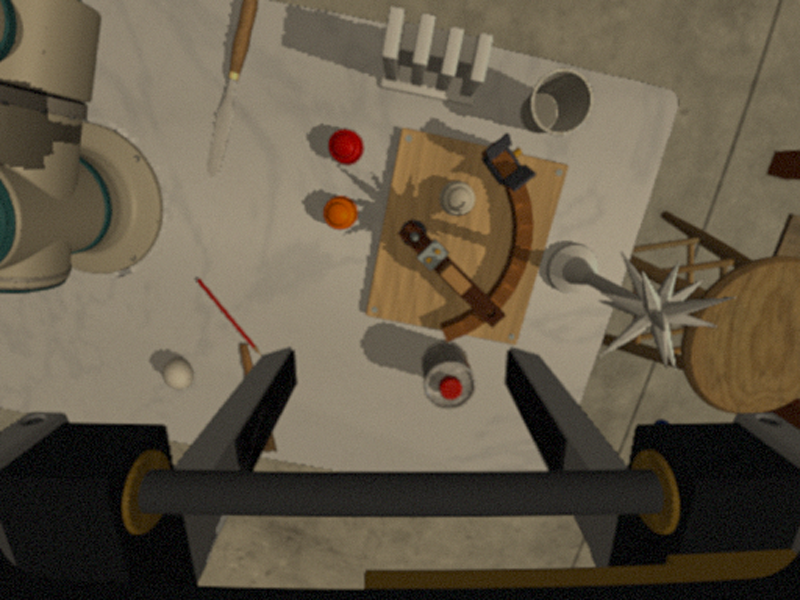

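The wrist view shows the boss at (459,198), the pin at (413,231), the arm running to (500,318), and the fork at (508,162). I'll move in for a closer measurement.

```bash
python3 - <<'E'
from h import *
movep([.48,.15,.27],down(.12))
f=grab_frame("wrist"); np.save("w2.npy",f,allow_pickle=True)
im=f["color"][:,:,::-1]; p=proj(f,[.525,.06,.04]); print(p)
x0=int(np.clip(p[0]-120,0,272)); y0=int(np.clip(p[1]-90,0,204)); print(x0,y0)
cv2.imwrite("pics/w2.png",cv2.resize(im[y0:y0+180,x0:x0+240],(800,600),interpolation=cv2.INTER_CUBIC)); print(read_state()["time_s"])
E
```

```text
[275.00188135 222.25482983]
155 132
4.7333
```

View pics/w2.png

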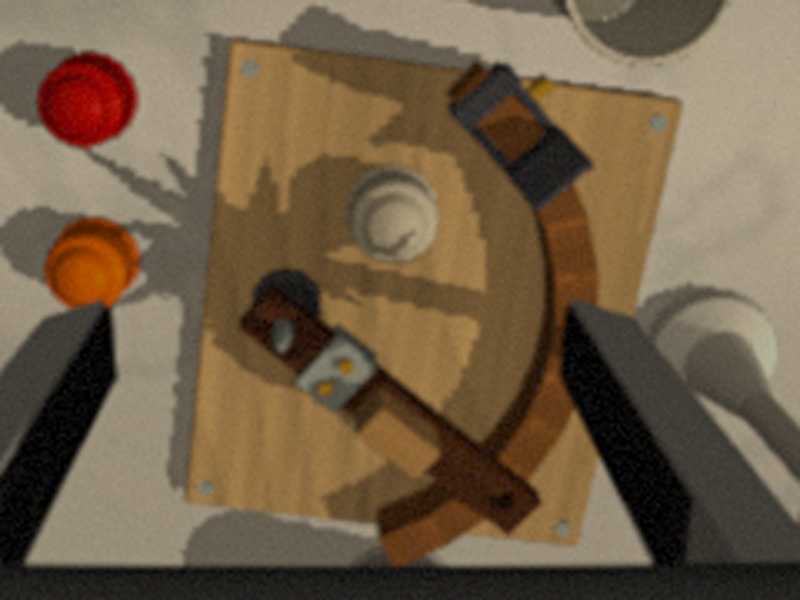

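The close view (crop scale 3.33, origin (155,132)) shows the board corners at (232,40), (682,98), (577,545) and (187,500). The pin is at about (284,340), the boss outline is centred at (392,214), and the far hole is at (505,499). The fork cheeks sit either side of the brown window at (515,133).

```bash
python3 - <<'E'
from h import *
f=np.load("w2.npy",allow_pickle=True).item()
P=lambda u,v,z: cast(f,155+u/10*3-0.35,132+v/10*3-.35,z)[:2]
tl,tr,br,bl=[P(*c,.012) for c in[(232,40),(682,98),(577,545),(187,500)]]
print("sizes",[np.linalg.norm(a-b).round(4) for a,b in[(tl,tr),(tr,br),(br,bl),(bl,tl)]])
d=(tr-tl)+(br-bl); yaw=np.arctan2(d[1],d[0]); c=(tl+tr+br+bl)/4
J=c-.0725*np.array([np.cos(yaw),np.sin(yaw)]); print("jig",J,yaw)
print("pin tip",P(282,349,.074),"pin mid", P(284,335,.057))
near=(P(268,288,.054)+P(242,325,.054))/2; far=(P(540,495,.054)+P(510,530,.054))/2
e=far-near; th=np.arctan2(*e[::-1]); print("bar",near,far,np.linalg.norm(e),th,"nearhole",near+.018*e/np.linalg.norm(e),"mid",(near+far)/2)
print("farhole",P(505,499,.054))
# block top z=.080 corners
print("block",np.mean([P(*k,.080) for k in[(358,430),(386,404),(441,450),(413,476)]],0))
im=f["color"].astype(int)
hsv=cv2.cvtColor(f["color"],cv2.COLOR_RGB2HSV)
roi=np.zeros(im.shape[:2],np.uint8); cx,cy=int(155+392*.3),int(132+214*.3); cv2.circle(roi,(cx,cy),20,1,-1)
m=((hsv[:,:,1]<75)&(roi>0)).astype(np.uint8); cs,_=cv2.findContours(m,0,2); k=max(cs,key=cv2.contourArea)
(x,y),r=cv2.minEnclosingCircle(k); print("boss mask",x,y,r,cv2.contourArea(k),"pos",cast(f,x,y,.025),"rad px foot", np.linalg.norm(proj(f,[.52,.1,.012])-proj(f,[.544,.1,.012])))
for n,u,v,z in[("f1",450,105,.076),("f2",497,66,.076),("f3",592,165,.076),("f4",543,208,.076)]: print(n,P(u,v,z))
w=P(515,133,.04)
print("window c",w,"ang from pin",np.arctan2(*(w-J)[::-1]),np.linalg.norm(w-J))
fc=np.mean([P(u,v,.076) for u,v in[(450,105),(497,66),(592,165),(543,208)]],0);print("fork c",fc,np.arctan2(*(fc-J)[::-1]),np.linalg.norm(fc-J))
E
```

```text
sizes [np.float64(0.2307), np.float64(0.2686), np.float64(0.2316), np.float64(0.2662)]
jig [0.46671346 0.04428899] -0.008637156864219753
pin tip [0.46782747 0.04251564] pin mid [0.46788329 0.04224506]
bar [0.45201603 0.05425833] [ 0.6058293  -0.04584479] 0.18351882117249585 -0.5769440166450496 nearhole [0.46710243 0.04443996] mid [0.52892266 0.00420677]
farhole [ 0.59377957 -0.03880005]
block [0.52960208 0.00413258]
boss mask 272.3645935058594 196.046875 13.757659912109375 335.0 pos [0.51561    0.10107284 0.025     ] rad px foot 13.627547365228333
f1 [0.52885053 0.16855358]
f2 [0.5465442  0.18801986]
f3 [0.59644998 0.14960171]
f4 [0.57816226 0.12712008]
window c [0.56733022 0.15334184] ang from pin 0.8256116168484433 0.14837877137849742
fork c [0.56250174 0.15832381] 0.8721414592201282 0.1489272865675549
```

```bash
python3 - <<'E'
from h import *
q=down(-.70)
movep([.5156,.101,.16],q); move_gripper(.075)
print(line_to([.5156,.101,.04],speed=.15), line_to([.5156,.101,.0155],speed=.05,force_limit=8))
print(read_state()["tool_pos"])
move_gripper(.03,15); s=read_state(); print(s["opening"],s["grasp_force"],s["tool_pos"])
z=s["tool_pos"][2]
line_to([.5156,.101,.14],speed=.15); s=read_state(); print(s["opening"],s["grasp_force"])
movep([.42,-.2,.14],q)
line_to([.42,-.2,.03],speed=.15)
print(line_to([.42,-.2,z-.012-.001],speed=.04,force_limit=4), read_state()["tool_pos"])
move_gripper(.07); dwell(.2)
line_to([.42,-.2,.15],speed=.15)
# look: board from camera over the fork
movep([.50,.05,.30],down(.6)); 
f=grab_frame("wrist"); np.save("w3.npy",f,allow_pickle=True)
print(proj(f,[.567,.153,.04]),proj(f,[.467,.043,.04]),proj(f,[.42,-.2,.0]),proj(f,[.529,.004,.06]), -f["R"].T@f["t"],read_state()["time_s"])
f=grab_frame("top"); im=f["color"][:,:,::-1]
cv2.imwrite("pics/t3.png",cv2.resize(im[130:310,130:370],(800,600),interpolation=cv2.INTER_CUBIC))
f=np.load("w3.npy",allow_pickle=True).item(); cv2.imwrite("pics/w3.png",cv2.resize(f["color"][:,:,::-1],(800,600),interpolation=cv2.INTER_CUBIC))
E
```

```text
False False
[0.51555718 0.10100036 0.01529582]
0.029843522401515495 0.0 [0.51562382 0.10097828 0.01548559]
0.029893493939059917 0.0
False [ 0.42009707 -0.20007303  0.00248493]
[324.75764855 135.89513057] [237.75785805 156.39212845] [153.26149999 240.11912869] [255.01702935 198.01503891] [0.45486895 0.11734918 0.50835771] 15.625
```

View pics/w3.png

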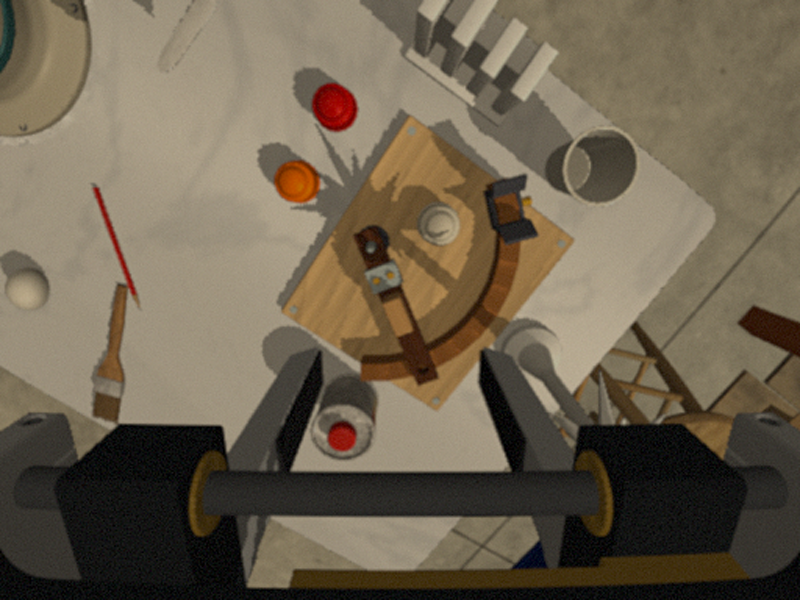

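The grip missed: the boss is still on the board at about (438,224), close to where it was. I'll recompute its position from both views and check the fork.

```bash
python3 - <<'E'
from h import *
f=np.load("w3.npy",allow_pickle=True).item()
for z in(.012,.03,.05): print(cast(f,438*.64,226*.64,z))
im=f["color"][:,:,::-1]
x0,y0=205,95; A=cv2.resize(im[y0:y0+90,x0:x0+150],(800,480),interpolation=cv2.INTER_CUBIC)
cv2.imwrite("pics/w3c.png",A)
s=read_state();print(s["tool_pos"],s["opening"], s["wrist_force"])
E
```

```text
[0.5182771  0.09843087 0.012     ]
[0.51597766 0.09911693 0.03      ]
[0.51342272 0.09987922 0.05      ]
[0.49957613 0.04889829 0.29896098] 0.06976036872536286 [ 0.80728502 -0.64016074  0.00580375]
```

View pics/w3c.png

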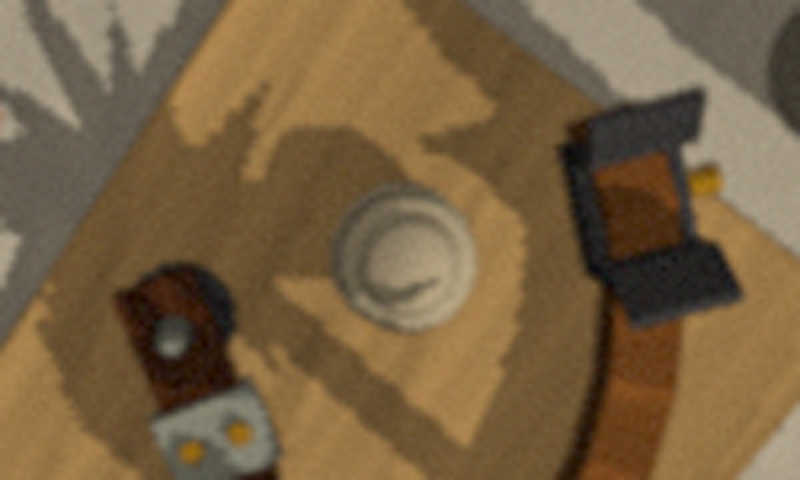

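```bash
python3 - <<'E'
from h import *
f=np.load("w3.npy",allow_pickle=True).item()
s=read_state(); R=Ro.from_quat(s["eef_rot"]).as_matrix()
for o in(-.035,0,.035): print("tip",proj(f,s["tool_pos"]+R[:,1]*o)/.64)
q=down(-.70)
movep([.516,.1,.14],q)
move_gripper(.075)
line_to([.516,.1,.0155],speed=.1,force_limit=8)
a=grab_frame("wrist")["color"]; g=grab_frame("side"); b=g["color"]
p=proj(g,[.516,.1,.03]).astype(int); print(p)
move_gripper(.042,15)
s=read_state(); print(s["tool_pos"],s["opening"],s["grasp_force"],s["time_s"])
c=grab_frame("side")["color"]
cr=lambda k: cv2.resize(k[p[1]-40:p[1]+35,p[0]-50:p[0]+50],(400,300),interpolation=cv2.INTER_CUBIC)
A=np.vstack([np.hstack([cr(b),cr(c)]),np.hstack([cv2.resize(a,(400,300)),cv2.resize(grab_frame("wrist")["color"],(400,300))])])
cv2.imwrite("pics/g.png",A[:,:,::-1])
E
```

```text
tip [329.69171487 343.61500301]
tip [397.6500733  343.82664169]
tip [465.62189853 343.94402038]
[280 192]
[0.51596477 0.10002602 0.01546136] 0.042229091979539043 0.0 19.4417
```

View pics/g.png

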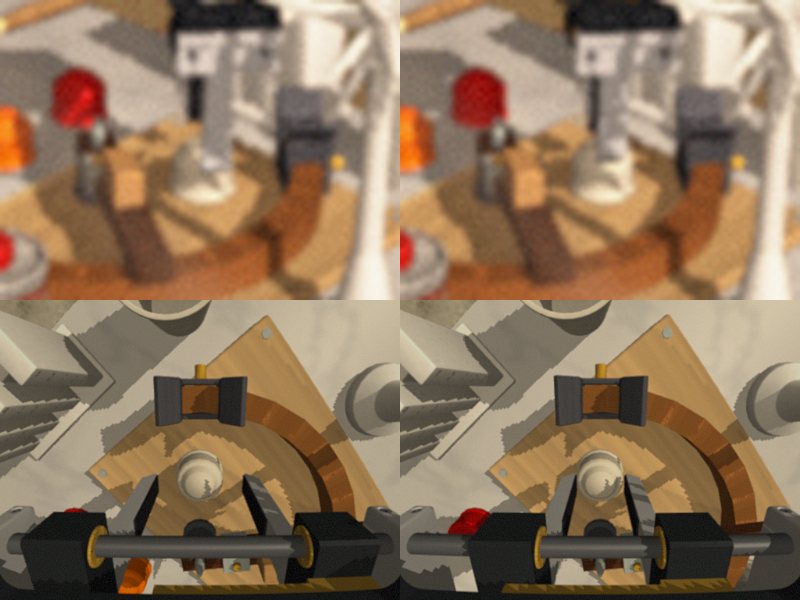

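The fingers end well above the board, at about dome height and a little short of the boss, even though the TCP reads 15 mm. I'll probe the bare table to get the true fingertip height.

```bash
python3 - <<'E'
from h import *
g=grab_frame("side"); C=np.array([.516,.1,0]); d=np.array([np.cos(-.7),np.sin(-.7),0])
p=np.array([280,192])
for z in(.0155,.03,.045,.06):
    print(z,[((proj(g,C+d*o+[0,0,z])-p+[50,40])*4).round() for o in(.021,.035)])
move_gripper(.075); line_to([.516,.1,.15],speed=.2)
movep([.42,-.2,.06],down(-.7)); move_gripper(.05)
hit=line_to([.42,-.2,-.04],speed=.04,force_limit=5); s=read_state(); print(hit,s["tool_pos"],s["wrist_force"],s["time_s"])
w=grab_frame("wrist"); np.save("w4.npy",w,allow_pickle=True); cv2.imwrite("pics/w4.png",cv2.resize(w["color"][:,:,::-1],(640,480)))
line_to([.42,-.2,.06])
R=Ro.from_quat(s["eef_rot"]).as_matrix()
for z in (0,.03): print([proj(w,[*(s["tool_pos"]+R[:,1]*o)[:2],z])*1.25 for o in(-.025,.025)])
E
```

```text
0.0155 [array([206., 194.]), array([209., 204.])]
0.03 [array([207., 177.]), array([210., 186.])]
0.045 [array([207., 158.]), array([210., 168.])]
0.06 [array([208., 140.]), array([211., 149.])]
True [ 0.41996134 -0.19995511 -0.03026182] [-0.9130961   0.86940038  4.85026429] 24.925
[array([275.82988255, 294.79992834]), array([365.02422156, 294.96893203])]
[array([268.16435822, 321.12323412]), array([372.66395406, 321.32546727])]
```

View pics/w4.png

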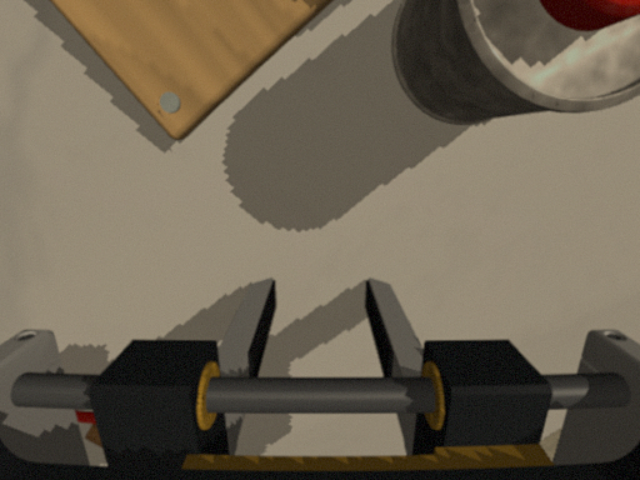

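The probe shows the true fingertips 30 mm higher than the reported TCP, with lateral position fine. I'll apply that offset and regrasp the boss.

```bash
echo 'ZO=-.030' >>h.py; python3 - <<'E'
from h import *
q=down(-.70); B=[.5160,.1000]
movep([*B,.08+ZO],q) if False else (line_to([.42,-.2,.11],speed=.3),movep([*B,.11],q))
move_gripper(.075)
line_to([*B,.03+ZO],speed=.2); print(line_to([*B,.0155+ZO],speed=.06,force_limit=8))
move_gripper(.036,15); s=read_state(); print(s["opening"],s["grasp_force"],s["tool_pos"],s["time_s"])
if s["opening"]>.04:
    z=s["tool_pos"][2]
    line_to([*B,.09],speed=.25); s=read_state(); print(s["opening"],s["grasp_force"])
    movep([.42,-.2,.09],q)
    line_to([.42,-.2,z+.01],speed=.2)
    print(line_to([.42,-.2,z-.013],speed=.05,force_limit=4), read_state()["tool_pos"])
    move_gripper(.065); dwell(.25)
    line_to([.42,-.2,.08],speed=.25)
    print(read_state()["time_s"])
    w=grab_frame("wrist"); t=grab_frame("top"); np.save("t5.npy",t,allow_pickle=True)
    cv2.imwrite("pics/5.png",np.hstack([cv2.resize(w["color"],(400,300)),cv2.resize(t["color"][130:280,160:360],(400,300))])[:,:,::-1])
E
```

```text
False
0.04464806340181294 13.173150988295674 [ 0.51589891  0.09999601 -0.01454858] 29.5167
0.04519297691391283 13.16830133087933
True [ 0.41996426 -0.20000831 -0.02681049]
33.725
```

View pics/5.png

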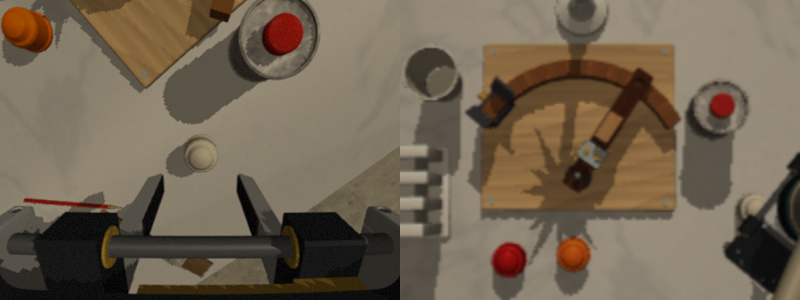

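The boss stands upright on the table at about (200,152) in the left panel, and the arm is still on its pin. Next I'll grasp the sweep arm, lift it, turn it and refit it.

```bash
python3 - <<'E'
from h import *
f=np.load("w3.npy",allow_pickle=True).item()
pin=np.array([.4671,.0436]); P=lambda u,v,z: cast(f,205+u*.1875-.4,95+v*.1875-.4,z)[:2]
fc=np.mean([P(*k,.076) for k in[(590,120),(705,92),(632,325),(742,297)]],0); print("fork",np.arctan2(*(fc-pin)[::-1]),np.linalg.norm(fc-pin))
print("pin w3",P(172,338,.06))
th=-.577; G=pin+.075*np.array([np.cos(th),np.sin(th)]); q=down(th+np.pi/2)
movep([*G,.09],q); move_gripper(.045)
print(line_to([*G,.0275],speed=.12,force_limit=8))
move_gripper(.012,45); s=read_state(); print(s["opening"],s["grasp_force"],s["tool_pos"],yawof(s["eef_rot"]),s["time_s"])
line_to([*G,.06],speed=.08); s=read_state(); print(s["wrist_force"],s["ft_torque"],s["opening"])
line_to([*G,.105],speed=.2); s=read_state(); print(s["wrist_force"],s["ft_torque"],s["opening"],s["time_s"])
E
```

```text
fork 0.8683950923867845 0.14841079723524137
pin w3 [0.46668242 0.0432044 ]
False
0.01987342139681552 45.00204563140869 [0.53001295 0.0019782  0.02808013] 0.99436395130691 36.6667
[ 0.43513208  0.35590059 -2.10289826] [ 0.00083475  0.00518624 -0.01974147] 0.01967344198553044
[-0.815817    0.22216376 -2.86135642] [-0.07325219  0.02879293 -0.00861467] 0.019774317863462447 37.6
```

Held, and the weight is right. The fork angle is about 0.867 rad and the pin estimate is confirmed, so I'll turn the arm and fit it.

```bash
python3 - <<'E'
from h import *
pin=np.array([.4669,.0434]); ph=.867; v=np.array([np.cos(ph),np.sin(ph)]); G=pin+.075*v; q=down(ph-np.pi/2)
movep([*G,.105],q); dwell(.2)
z0=.028 # seated TCP height
line_to([*G,z0+.038],speed=.15); dwell(.15)
hit=line_to([*G,z0],speed=.04,force_limit=10); s=read_state()
print(hit,s["tool_pos"]-[*G,z0],s["wrist_force"],s["ft_torque"],s["opening"],s["time_s"])
f=grab_frame("wrist"); g=grab_frame("side"); p=proj(g,[.52,.1,.05]).astype(int)
cv2.imwrite("pics/6.png",np.hstack([cv2.resize(f["color"],(400,300)),cv2.resize(g["color"][p[1]-45:p[1]+45,p[0]-60:p[0]+60],(400,300))])[:,:,::-1])
E
```

```text
False [-0.00052019 -0.0001499   0.00011337] [-1.1863919  -0.78971211  1.62961718] [-0.28721222  0.5872556  -0.01540129] 0.019291923441613436 41.1083
```

It went down to seated depth without a contact stop. Releasing and backing off before the final check.

```bash
python3 - <<'E'
from h import *
move_gripper(.045); dwell(.2)
p=read_state()["tool_pos"]; line_to([p[0],p[1],.13],speed=.15)
line_to([.44,-.02,.25],speed=.25); dwell(.2)
print(read_state()["wrist_force"],read_state()["time_s"])
f=grab_frame("wrist"); g=grab_frame("side"); t=grab_frame("top"); np.save("t7.npy",t,allow_pickle=True);np.save("w7.npy",f,allow_pickle=True)
p=proj(g,[.52,.09,.05]).astype(int); c=proj(f,[.52,.09,.05]).astype(int); print(c)
a=f["color"][max(c[1]-60,0):c[1]+60,max(c[0]-80,0):c[0]+80]
A=np.hstack([cv2.resize(a,(400,300),interpolation=cv2.INTER_CUBIC),cv2.resize(g["color"][p[1]-45:p[1]+45,p[0]-60:p[0]+60],(400,300),interpolation=cv2.INTER_CUBIC)])
B=np.hstack([cv2.resize(t["color"][140:290,160:360],(400,300)),cv2.resize(f["color"],(400,300))])
cv2.imwrite("pics/7.png",np.vstack([A,B])[:,:,::-1])
E
```

```text
[0.49378186 0.15920183 0.1324481 ] 43.925
[250  73]
```

View pics/7.png

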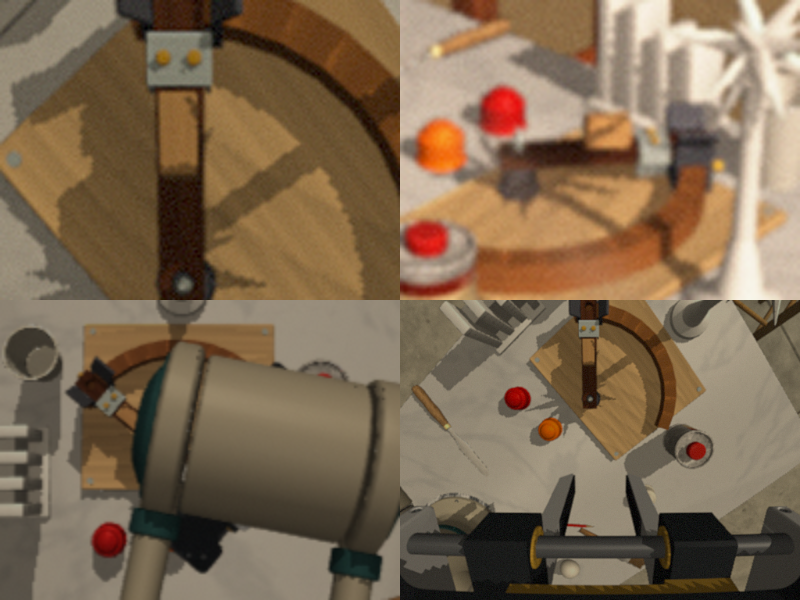

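The arm lies blade-end in the fork, with the pin visible through its other hole. I'll confirm it's seated by touching the bar top beside the pin with closed fingers, expecting a TCP z of about 0.024.

```bash
python3 - <<'E'
from h import *
pin=np.array([.4669,.0434]); ph=.867; v=np.array([np.cos(ph),np.sin(ph)]); q=down(ph-np.pi/2); T=pin+.036*v
movep([*T,.10],q); move_gripper(0.0)
line_to([*T,.04],speed=.15); print(line_to([*T,.010],speed=.03,force_limit=5)); s=read_state(); print(s["tool_pos"],s["wrist_force"],s["time_s"])
line_to([*T,.12],speed=.2); line_to([.38,-.08,.25],speed=.3); move_gripper(.06)
# bar alignment numerics
f=grab_frame("wrist"); np.save("w8.npy",f,allow_pickle=True)
w=np.load("w7.npy",allow_pickle=True).item(); c=[250,73]
# crop a: rows 13..133, cols 170..330, scale 2.5
for n,u,vv,z in[("pin tip/hole",183,284,.066),("block",181,132,.08),("plate c",180,60,.057)]:
    X=cast(w,170+u*.4,13+vv*.4,z)[:2]; d=X-pin; print(n,X,np.linalg.norm(d),np.arctan2(d[1],d[0]))
print(read_state()["time_s"])
E
```

```text
True
[0.49029724 0.07084025 0.02378861] [-0.81512376 -1.29832237  5.73510626] 46.8167
pin tip/hole [0.46781722 0.04263702] 0.0011930742924484972 -0.6938600485281597
block [0.51698648 0.1000993 ] 0.07565359054866486 0.8472452230254283
plate c [0.54112492 0.1306311 ] 0.11453647547586476 0.8657801227963898
49.4333
```

Contact came at 0.0238, so the pin end is fully down. One more touch on the block's blade side will confirm the bar is level (expecting about 0.050), then I'll hand in.

```bash
python3 - <<'E'
from h import *
pin=np.array([.4669,.0434]); ph=.867; v=np.array([np.cos(ph),np.sin(ph)]); q=down(ph-np.pi/2); T=pin+.087*v
movep([*T,.12],q); move_gripper(0.0)
line_to([*T,.065],speed=.2); print(line_to([*T,.035],speed=.03,force_limit=5)); z=read_state()["tool_pos"][2]; print(z)
line_to([*T,.13],speed=.2); movep([.38,-.08,.25],q); dwell(.3)
print(read_state()["time_s"])
if abs(z-.0498)<.0012: print(finish_job())
E
```

```text
True
0.04976285034265163
54.4
the job is handed in; nothing more can be done
None
```

The job is handed in at 54.4 s of the 69 s allowed: the boss stands upright on the bare table, and the sweep arm is turned end for end with its other hole on the pin and its blade end in the fork; touch checks show it fully down and level, but I haven't seen the judged result.

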